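# Load the sieve shaker

### The job

Get the little sieve shaker ready to run: push the receiver pan, which stands at the front of the shaker's deck, back under the two guide lips until it has passed the spring rollers and is fully home against the rear stop. Then set the sieve on the pan and after that the lid on the sieve, each put down gently so that its lower rim drops into the part below and it sits flat. Leave the vials standing where they are.

Things in the scene. Friction and masses are not known exactly. Their poses are not given: they have to be found in the camera images.
- shaker: fixed grey box-shaped sieve shaker with a pale deck on top, 204 mm long (its x), 140 mm wide (its y). Origin on the worktop under it; x points from its control panel (front, near the robot) to the rear stop, z up. Deck surface 52 mm above the origin, from x = -107 to +97 mm, y = -70 to +70 mm. Rear stop on the deck: 12 mm high, its face at x = +80 mm
- pocket (a point): point on the deck surface where the centre of the pan's underside lies when fully home (45 mm to +x of the shaker's origin); axes as the shaker's. Two guide rails 12 mm high, 74 mm apart inside, run along x from 37 mm before to 45 mm past this point; their lips, 9 to 12 mm above the deck, overhang inward to 63 mm apart
- mouth (a point): point on the deck surface midway between the rails' front ends (8 mm to +x of the shaker's origin); axes as the shaker's. Flared lead-in walls, 12 mm high, widen from here to about 102 mm apart 25 mm further front. 17 mm behind this point a spring roller on each side stands 8 mm into the channel; it yields as the pan's foot is pushed past (about 6 N), then holds the foot against the stop
- pan: round steel receiver pan, loose on the front of the deck: foot flange 70 mm diameter, 6 mm thick; above it an open cup of 54 mm outer and 48 mm inner diameter, rim 27 mm above the underside. Origin: centre of its underside, z up
- sieve: round steel sieve, open top, wire mesh inside, 30 mm high: the lowest 6 mm is a chamfered spigot of 43 mm diameter that fits into the pan's cup; above it the frame, 54 mm outer and 48 mm inner diameter. Stands upright on the worktop. Origin: centre of its underside (foot of the spigot), z up. Seated on the pan, its origin is 21 mm above the pan's
- lid: round steel lid with a black knob: 43 mm spigot (lowest 6 mm, chamfered), 54 mm disc from 6 to 10 mm, knob from 10 to 31 mm, 20 mm diameter in its upper 12 mm. Stands on the worktop. Origin: centre of its underside (foot of the spigot), z up. Seated on the sieve, its origin is 24 mm above the sieve's
- vial_a: bystander: screw-cap vial, 36 mm diameter, 65 mm high; origin at the centre of its foot
- vial_b: bystander: screw-cap vial, 36 mm diameter, 52 mm high; origin at the centre of its foot
- vial_c: bystander: screw-cap vial, 36 mm diameter, 63 mm high; origin at the centre of its foot
Mind the look-alikes: they are no part of the job. What is shaped like the pan but orange is not meant. What is shaped like the sieve but red is not meant.

How it is judged:
On the way, in this order (a step that is already met when the one before it is completed fails the run):
1. the pan is fully home in the pocket, under the lips and flat on the deck (horizontal distance between pan and pocket below 0.0045 m and z of pan in the frame of pocket below 0.002 m and angle between pan's own z axis and vertical below 0.05 rad), for 0.2 s.
2. the sieve sits flat on the pan, its spigot in the pan's cup (horizontal distance between pan and pocket below 0.0045 m and horizontal distance between sieve and pan below 0.0045 m and z of sieve in the frame of pan between 0.019 and 0.023 m and angle between sieve's own z axis and vertical below 0.06 rad), for 0.2 s.
3. the lid sits flat on the sieve, its spigot in the sieve's frame (horizontal distance between lid and sieve below 0.0045 m and z of lid in the frame of sieve between 0.022 and 0.026 m and angle between lid's own z axis and vertical below 0.06 rad), for 0.2 s.
At the end, for the whole second after the job is handed in: The pan is home in the pocket (centre within 4.5 mm of the pocket point, flat on the deck), the sieve sits on it and the lid on the sieve, each with its spigot inside the part below (centres within 4.5 mm, seated to 2 mm, tilted less than 3.4 degrees), all at rest (all of step 2 and all of step 3 and z of pan in the frame of pocket below 0.002 m and angle between pan's own z axis and vertical below 0.05 rad and linear speed of each of pan, sieve, lid below 0.02 m/s); the robot touches nothing.
It fails at once if a vial was knocked over or shifted by more than 40 mm (distance of any of vial_a, vial_b, vial_c from where it was at the start of the episode above 0.04 m or angle between any of vial_a, vial_b, vial_c's own z axis and vertical above 0.6 rad).
It fails at once if the sieve or the lid was dropped (fell faster than 0.6 m/s, about 18 mm, out of the fingers) ((linear speed of sieve above 0.6 m/s and contact force between the fingers and sieve below 0.05 N) or (linear speed of lid above 0.6 m/s and contact force between the fingers and lid below 0.05 N)).
It also fails if it takes over 64 s, if anything falls off the work surface, if the arm or the gripper's body presses on something with over 40 N, if the wrist force passes 120 N, or if a joint passes its speed limit or range.

### The arm

A 6-joint arm with a two-finger parallel gripper is mounted at the origin on a cart in front of the work surface, level with it; the furniture and walls round the work are solid. World frame = base frame: x ahead of the robot, y to its left, z up, the work surface at z = 0. Lengths are in m, angles in rad, forces in N, time in s.
With the tool pointing down it reaches from about 0.35 to 0.775 m from the base axis. Payload 5.5 kg.
Tool frame: the origin (TCP) lies between the finger pads; the fingertips stand 8 mm ahead of it and the grasp point (between the pads) lies 11 mm behind it; z points along the fingers, y is the line along which they close (so a half turn about z gives the same grasp; the last joint's range is limited). The gripper opens to 85 mm and grips with 20 to 120 N. Pads are 22 mm wide; open, the fingers measure 114 mm over their backs; the gripper's body (76 mm by 85 mm) begins 54 mm behind the grasp point. The pads swing forward as they close: fully open they stand 13 mm farther back than shut.
Start: joints at [1.052, 0.313, 0.046, 1.304, 0, 1.431], TCP at [0.213, 0.534, 0.239] pointing down, gripper open.
Joint ranges: [-2.76, 2.76], [-0.86, 1.69], [-1.03, 1.26], [-2.2, 2.34], [-1.47, 1.5], [-3.14, 3.14]. Speed limits (rad/s): [2.57, 2.57, 3.14, 3.14, 3.14, 3.14].

### API

Orientations are given as a unit quaternion [w, x, y, z].
In Python, from workcell import env gives the robot as it stands.
- The arm moves only by the tool move_arm, never from a script. Its argument "moves" is one flat list of numbers, 5 for each row, row after row: the shift along the world's x, y, z in m, then the turn about the world's z in rad, then the finger opening in m, from 0 to 0.0854. A call has 1 to 12 rows; each row is the pose to reach, as a shift and turn from the pose commanded when the call began; what a row does not reach only later rows make up. A row lasts 1/12 s, in which the tool goes at most 41.7 mm and 7.16 degrees, less where a joint would pass 70% of its speed; a pose out of reach is approached as far as the arm can. A call with a gripper value outside its range is refused whole. The fingers move at their own pace and stop on an object; "newtons" is the grip in N (left out, the last holds). Time passes only in rows, so rows that repeat a pose let the fingers close. It gives the time, the measured TCP pose, the force, the opening and the grip force at its end, in the units of the state.
- env.get_state(): the state, without advancing time (a new reading comes with each control period).
- env.read_camera(name): name is "scene" or "top"; returns a dict with "pixels" (400x640x3 uint8, red, green, blue), "camera_matrix" (3x3 intrinsics, pixels), "rvec" (rotation vector, rad) and "tvec" (3), from world to camera coordinates, as OpenCV has them. Camera axes: x right, y down, z forward; pixel columns grow to the right and rows downward; lengths in m; the calibration is good to about 2 mm. A picture is of the moment at which its call begins. There is no depth.
- env.hand_in(): hands the job in; it is judged then, once.
The state is a dict: "clock": time; "joint_pos": joint angles; "qvel": joint speeds; "tau": joint torques, N m; "tcp_pos": TCP position; "orientation": TCP orientation; "wrist_force": force on the tool from outside, world axes, zero at the start; "ft_torque": the same for the moment, N m; "finger_gap": finger opening in m; "grip_force": force on a finger pad.
Only numpy, scipy, OpenCV 4.12 (cv2) and the standard library are available. Lean on these libraries where they do the work, as an engineer would, in place of code of your own. Each camera call takes 0.05 s, during which the arm holds its last target. There are 200 camera calls.

## Working session

There is one attempt and no reset: what is moved stays moved. The work goes in short steps, Python scripts to look and compute and a tool call to move; the robot and the scene stay as the last step left them, time stands still between calls to the robot, and variables do not carry over. Pictures are saved under pics/ and viewed, at most 10 in all, crops included, and the job is handed in when it is done.

Besides the shell and the picture viewer there is one more tool, called after "Call:" as a command line: name --argument value ..., lists and objects as JSON in quotes. move_arm: Moves the arm, as the interface text tells. Its arguments: {"type":"object","properties":{"moves":{"type":"array"},"newtons":{"type":"number"}},"required":["moves"]}

```bash
mkdir -p pics; cat > h.py <<'E'
import numpy as np,cv2
from workcell import env
def cam(n):
    r=env.read_camera(n); return r
def save(r,f): cv2.imwrite('pics/'+f,cv2.cvtColor(r['pixels'],cv2.COLOR_RGB2BGR))
def ray(r,u,v):
    R=cv2.Rodrigues(np.array(r['rvec'],float))[0];t=np.array(r['tvec'],float).ravel()
    d=R.T@np.linalg.inv(np.array(r['camera_matrix']))@np.array([u,v,1.]);return -R.T@t,d
def atz(r,u,v,z):
    c,d=ray(r,u,v);return c+d*(z-c[2])/d[2]
def tri(a,pa,b,pb):
    c1,d1=ray(a,*pa);c2,d2=ray(b,*pb);s=np.linalg.lstsq(np.c_[d1,-d2],c2-c1,rcond=None)[0]
    p,q=c1+d1*s[0],c2+d2*s[1];return (p+q)/2,np.linalg.norm(p-q)
def proj(r,P): return cv2.projectPoints(np.array(P,float).reshape(-1,3),np.array(r['rvec'],float),np.array(r['tvec'],float),np.array(r['camera_matrix']),None)[0].reshape(-1,2)
E
python3 - <<'E'
from h import *
import pickle
d={}
for n in('scene','top'):
    d[n]=cam(n);save(d[n],n+'0.png');print(n,ray(d[n],320,200),d[n]['camera_matrix'][0][0])
pickle.dump(d,open('d0.pkl','wb'));print(env.get_state())
E
```

```text
scene (array([ 0.03777409, -0.46639255,  0.67415177]), array([ 0.59464939,  0.44329158, -0.67105834])) 411.33203141462315
top (array([ 0.42320848, -0.07496717,  1.16645572]), array([ 0.15088323, -0.00345168, -0.98860831])) 406.5198145401147
{'clock': 0.1, 'joint_pos': array([ 1.05242894e+00,  3.13939516e-01,  4.50718450e-02,  1.30356481e+00,
       -9.94117379e-06,  1.43118558e+00]), 'qvel': array([ 0.00070625, -0.00283676,  0.00206261, -0.00022013, -0.00195947,
       -0.00036036]), 'tau': array([ 2.90753662e-03, -4.81723595e+01,  2.99244708e+01,  1.26588723e-02,
       -1.37147144e-04,  6.94643703e-06]), 'tcp_pos': array([0.21241376, 0.53385637, 0.23848144]), 'orientation': array([-2.59605249e-04,  1.88248301e-01,  9.82121127e-01, -7.75807958e-04]), 'wrist_force': array([0.40332421, 0.13520891, 0.47096561]), 'ft_torque': array([-0.00545838, -0.0286033 , -0.03413649]), 'grip_force': 0.0, 'finger_gap': 0.08522370411216715}
```

View pics/scene0.png

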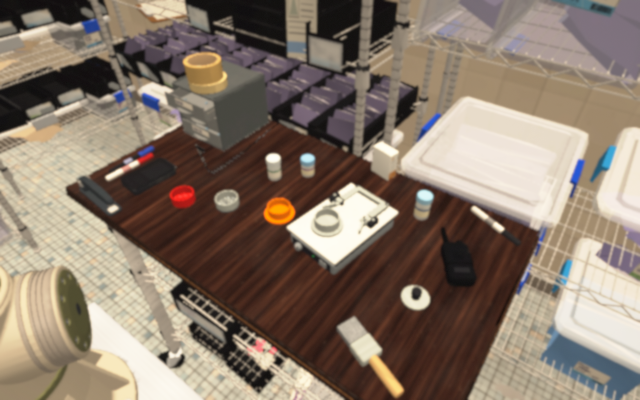

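View pics/top0.png

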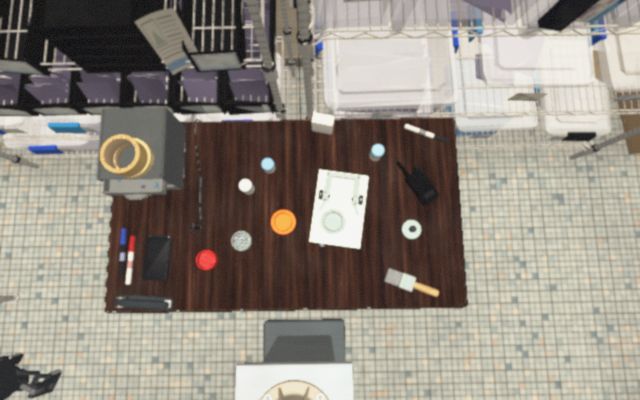

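The scene view has the pan at (327,219) on the pale deck, the steel sieve at (227,200) and the lid at (415,296). In the top view they are at (333,221), (241,241) and (411,229).

Look-alikes in the top view: the orange pan at (283,222) and the red sieve at (206,260). I choose the steel ones. The vials are at about (246,186), (268,165) and (377,152). Next is one close crop to check the choice.

```bash
python3 - <<'E'
from h import *
import pickle
d=pickle.load(open('d0.pkl','rb'))
def crop(n,u,v,w,h,s):
    p=cv2.cvtColor(d[n]['pixels'],cv2.COLOR_RGB2BGR)[v:v+h,u:u+w];return cv2.resize(p,None,fx=s,fy=s,interpolation=cv2.INTER_CUBIC)
a=np.hstack([crop('top',300,165,80,90,4),crop('scene',280,180,120,90,4)])   # 320+480 x360
b=np.hstack([crop('top',216,220,50,50,4),crop('top',386,205,50,50,4),crop('scene',202,175,50,50,4),crop('scene',390,271,50,50,4)])
cv2.imwrite('pics/crop1.png',np.vstack([a,b]))
E
```

```text
(no output)
```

View pics/crop1.png

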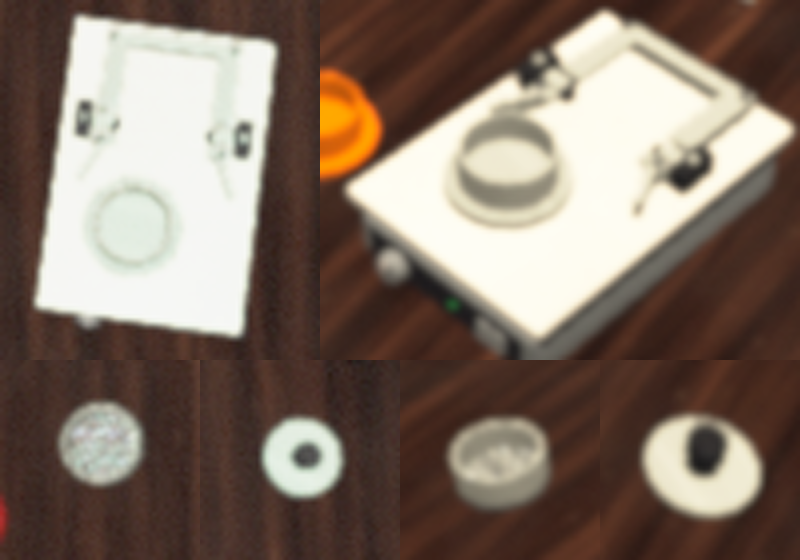

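The crop confirms the choice: a steel pan on the deck, a steel mesh-filled sieve and a lid with a black knob. The pan is off the channel axis, and the deck is turned about 8°. Next I fit the poses from both views.

```bash
cat > fit.py <<'E'
from h import *
from scipy.optimize import least_squares
th=np.linspace(0,2*np.pi,60)
def circ(x,y,z,r): return np.c_[x+r*np.cos(th),y+r*np.sin(th),0*th+z]
def blob(r,u,v,w,t):
    g=cv2.GaussianBlur(cv2.cvtColor(r['pixels'],cv2.COLOR_RGB2GRAY),(3,3),0)
    x0,y0=int(u-w),int(v-w);s=8
    G=cv2.resize(g[y0:y0+2*w,x0:x0+2*w],None,fx=s,fy=s,interpolation=cv2.INTER_CUBIC)
    cs,_=cv2.findContours((G>t).astype(np.uint8),cv2.RETR_EXTERNAL,cv2.CHAIN_APPROX_NONE)
    c=max(cs,key=cv2.contourArea).reshape(-1,2)
    return ((c+.5)/s-.5+[x0,y0]).astype(np.float32)
def mom(c):
    m=cv2.moments(cv2.convexHull(c.astype(np.float32)));return np.array([m['m10'],m['m01']])/m['m00'],m['m00']
def fit(views,rings,p0):
    # views: [(cam,contour)], rings [(z,r)] -> x,y,z of origin
    def f(p): return np.concatenate([mom(proj(r,np.vstack([circ(p[0],p[1],p[2]+z,q) for z,q in rings])))[0]-mom(c)[0] for r,c in views])
    s=least_squares(f,p0);return s.x,s.fun
E
cat > m1.py <<'E'
from fit import *
import pickle
d=pickle.load(open('d0.pkl','rb'));T,S=d['top'],d['scene']
for nm,t,s,rings,th_ in(('sieve',(241,241),(227,201),[(0,.0215),(6e-3,.027),(.03,.027)],95),('lid',(411,229),(415,296),[(6e-3,.027),(.01,.027)],130)):
    a,b=blob(T,*t,18,th_),blob(S,*s,25,th_)
    p0=atz(T,*t,.015);p0[2]=0
    x,e=fit([(T,a),(S,b)],rings,p0);print(nm,x.round(4),e.round(2),mom(a)[1],mom(b)[1])
    for n,r,c in(('t',T,a),('s',S,b)): print('  model area',mom(proj(r,np.vstack([circ(x[0],x[1],x[2]+z,q) for z,q in rings])))[1],'vs',mom(c)[1])
# deck quad
tc=np.array([(77,15),(277,43),(243,335),(35,307)])/4+[300,165]
sc=(np.array([(605,10),(795,130),(540,340),(345,188)])-[320,0])/4+[280,180]
def ref(r,pts):
    out=[]
    g=cv2.cvtColor(r['pixels'],cv2.COLOR_RGB2GRAY).astype(float)
    lines=[]
    for i in range(4):
        a,b=pts[i],pts[(i+1)%4];n=np.array([b[1]-a[1],a[0]-b[0]]);n/=np.linalg.norm(n)
        if n@(pts.mean(0)-a)<0:n=-n
        q=[]
        for f in np.linspace(.12,.88,25):
            o=np.arange(-4,4.01,.1);P=(a+(b-a)*f)[None]+o[:,None]*n
            val=cv2.remap(g.astype(np.float32),P[:,:1].astype(np.float32),P[:,1:].astype(np.float32),cv2.INTER_LINEAR)[:,0]
            k=np.argmax(np.gradient(cv2.GaussianBlur(val[:,None],(1,11),0)[:,0]));q.append(P[k])
        v=cv2.fitLine(np.array(q,np.float32),cv2.DIST_HUBER,0,.01,.01).ravel();lines.append(v)
    for i in range(4):
        l,m=lines[i-1],lines[i];s=np.linalg.solve(np.c_[l[:2],-m[:2]],m[2:]-l[2:]);out.append(l[2:]+s[0]*l[:2])
    return np.array(out)
A,B=ref(T,tc),ref(S,sc);print((A-tc).round(1).tolist(),(B-sc).round(1).tolist())
C=[tri(T,a,S,b) for a,b in zip(A,B)]
for p,e in C:print(p.round(4),round(e,4))
loc=np.array([(97,70,52),(97,-70,52),(-107,-70,52),(-107,70,52)])/1e3  # far-left first
def g(p):
    c,s=np.cos(p[2]),np.sin(p[2]);w=loc@np.array([[c,s,0],[-s,c,0],[0,0,1]])+[p[0],p[1],p[3]];return np.concatenate([(proj(T,w)-A).ravel(),(proj(S,w)-B).ravel()])
s=least_squares(g,[.5,-.1,-.13,0]);print('shaker x y yaw z',s.x.round(4),s.fun.round(1))
np.save('shaker.npy',s.x)
E
python3 m1.py
```

```text
sieve [0.4876 0.1449 0.0018] [ 0.07 -0.11 -0.13  0.03] 362.609375 459.8515625
  model area 323.7041142912349 vs 362.609375
  model area 457.5592046799138 vs 459.8515625
lid [ 0.5127 -0.3373  0.0009] [ 0.22 -0.16 -0.18  0.04] 312.5546875 574.921875
  model area 289.1422618094366 vs 312.5546875
  model area 566.1720130764879 vs 574.921875
[[-0.9, -0.3], [-0.5, -0.5], [-0.8, -0.1], [-0.6, -0.2]] [[1.0, -1.3], [1.6, -1.4], [-0.9, -0.4], [-1.6, -0.4]]
[ 0.6839 -0.0774  0.0543] 0.0044
[ 0.662  -0.218   0.0528] 0.0037
[ 0.4579 -0.1856  0.0497] 0.0011
[ 0.4792 -0.0444  0.0507] 0.0002
shaker x y yaw z [ 0.5749 -0.1329 -0.1558  0.0013] [ 1.1  0.4  0.2  0.3  0.2 -0.3  0.9 -0.3 -1.   1.2 -1.7  0.3 -0.2 -1.4
  1.2 -0.6]
```

```bash
cat > m2.py <<'E'
from fit import *
import pickle
d=pickle.load(open('d0.pkl','rb'));T,S=d['top'],d['scene'];sh=np.load('shaker.npy')
print('pan rim tri',tri(T,(332.9,221.6),S,(326.6,217.1)), 'top@79',atz(T,332.9,221.6,.0795),'sc@79',atz(S,326.6,217.1,.0795))
p=tri(T,(332.9,221.6),S,(326.6,217.1))[0]
c,s=np.cos(sh[2]),np.sin(sh[2]);R=np.array([[c,-s],[s,c]])
print('pocket',sh[:2]+R@[.045,0],'mouth',sh[:2]+R@[.008,0],'pan in shaker',R.T@(p[:2]-sh[:2]))
def W(P): P=np.array(P,float);return np.c_[P[:,:2]@R.T+sh[:2],P[:,2]+.0525]
def draw(r,u,v,w,h,k):
    im=cv2.resize(cv2.cvtColor(r['pixels'],cv2.COLOR_RGB2BGR)[v:v+h,u:u+w],None,fx=k,fy=k,interpolation=cv2.INTER_CUBIC)
    def pl(P,col): cv2.polylines(im,[np.round(((proj(r,P)-[u,v]+.5)*k-.5)).astype(int)],False,col,1,cv2.LINE_AA)
    pl(circ(p[0],p[1],.0795,.027),(0,0,255));pl(circ(p[0],p[1],.0585,.035),(255,0,0));pl(circ(p[0],p[1],.0795,.024),(0,160,0))
    pl(W([(.097,.07,0),(.097,-.07,0),(-.107,-.07,0),(-.107,.07,0),(.097,.07,0)]),(0,160,0))
    for y in(.0315,-.0315): pl(W([(.008,y,.012),(.09,y,.012)]),(255,0,255))
    pl(W([(.08,-.037,.012),(.08,.037,.012)]),(255,0,255))
    return im
cv2.imwrite('pics/ov1.png',np.hstack([draw(T,302,168,70,85,5),draw(S,285,180,115,85,5)[:,:450]]))
E
python3 m2.py
```

```text
pan rim tri (array([ 0.53111811, -0.11353586,  0.07754318]), np.float64(0.0030440106123735314)) top@79 [ 0.52992808 -0.11231128  0.0795    ] sc@79 [ 0.53059384 -0.11576201  0.0795    ]
pocket [ 0.61937294 -0.13984996] mouth [ 0.58282117 -0.13410818] pan in shaker [-0.04626919  0.01229965]
```

View pics/ov1.png

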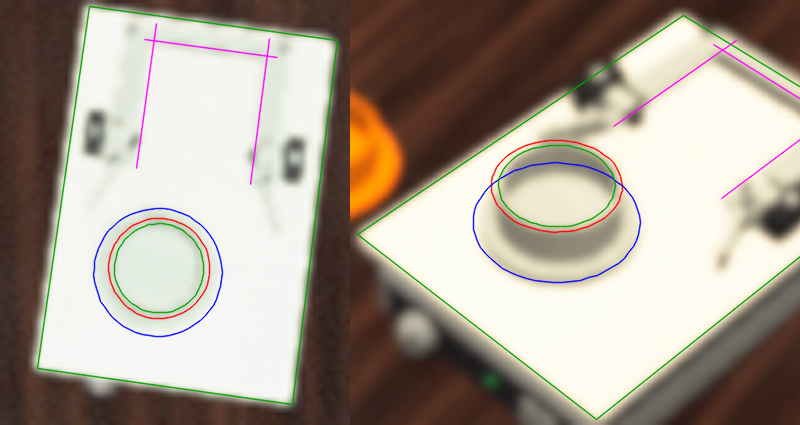

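The overlay fits: the top view matches to within 1 px, and the pan rim triangulates to z=0.078 against an expected 0.079. The pocket is near (0.619,-0.140) with yaw -0.156, and the pan is near (0.530,-0.113). I move above the pan with the fingers closing along the shaker's x.

Call:
move_arm --moves '[0.318,-0.647,-0.08,-1.347,0.085,0.318,-0.647,-0.08,-1.347,0.085,0.318,-0.647,-0.08,-1.347,0.085,0.318,-0.647,-0.08,-1.347,0.085,0.318,-0.647,-0.08,-1.347,0.085,0.318,-0.647,-0.08,-1.347,0.085,0.318,-0.647,-0.08,-1.347,0.085,0.318,-0.647,-0.08,-1.347,0.085,0.318,-0.647,-0.08,-1.347,0.085,0.318,-0.647,-0.08,-1.347,0.085,0.318,-0.647,-0.08,-1.347,0.085,0.318,-0.647,-0.08,-1.347,0.085]' --newtons 25

```text
clock: 1.1
tcp_pos: [0.4321, 0.0863, 0.1839]
orientation: [-0.0, 0.761, 0.649, 0.0]
wrist_force: [0.7, -0.3, 0.1]
finger_gap: 0.085
grip_force: 0.0
```

Call:
move_arm --moves '[0.098,-0.199,-0.025,0,0.085,0.098,-0.199,-0.025,0,0.085,0.098,-0.199,-0.025,0,0.085,0.098,-0.199,-0.025,0,0.085,0.098,-0.199,-0.025,0,0.085,0.098,-0.199,-0.025,0,0.085,0.098,-0.199,-0.025,0,0.085]'

```text
clock: 1.68
tcp_pos: [0.531, -0.1141, 0.1579]
orientation: [0.0, 0.761, 0.648, -0.0]
wrist_force: [0.2, 0.9, -0.1]
finger_gap: 0.0851
grip_force: 0.0
```

```bash
python3 - <<'E'
from h import *
r=cam('scene');s=env.get_state();print(s['tcp_pos'])
p=cv2.cvtColor(r['pixels'],cv2.COLOR_RGB2BGR)[100:290,230:430]
r2=cam('top');q=cv2.cvtColor(r2['pixels'],cv2.COLOR_RGB2BGR)[160:260,290:390]
cv2.imwrite('pics/c2.png',np.hstack([cv2.resize(p,(400,380)),cv2.resize(q,(380,380))]))
E
```

```text
[ 0.52972797 -0.11203397  0.15813244]
```

View pics/c2.png

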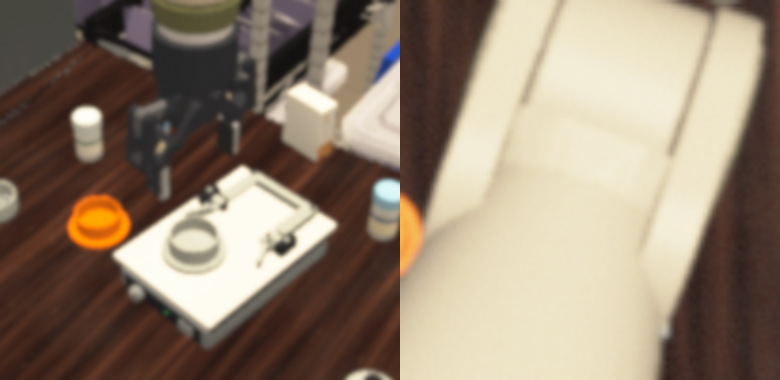

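The fingers line up with the deck's long axis and straddle the pan. I descend and grip the cup.

Call:
move_arm --moves '[0,0,-0.04,0,0.085,0,0,-0.083,0,0.085,0,0,-0.083,0,0.085,0,0,-0.083,0,0.085,0,0,-0.083,0,0.04,0,0,-0.083,0,0.04,0,0,-0.083,0,0.04,0,0,-0.083,0,0.04,0,0,-0.083,0,0.04,0,0,-0.083,0,0.04]' --newtons 30

```text
clock: 2.62
tcp_pos: [0.5319, -0.111, 0.0795]
orientation: [0.002, 0.76, 0.65, 0.002]
wrist_force: [-0.6, 1.8, 8.5]
finger_gap: 0.0522
grip_force: 29.8
```

```bash
python3 - <<'E'
from h import *
p=[]
for i in range(2):
    r=cam('scene');s=env.get_state();print(s['tcp_pos'],s['wrist_force'].round(1),s['ft_torque'].round(2),s['finger_gap'],s['grip_force'])
p=cv2.cvtColor(r['pixels'],cv2.COLOR_RGB2BGR)[140:270,260:410]
cv2.imwrite('pics/c3.png',cv2.resize(p,(600,520),interpolation=cv2.INTER_CUBIC))
E
```

```text
[ 0.53185039 -0.11098601  0.07949497] [-0.9  1.5  7.4] [0.37 0.29 0.06] 0.05204922252791224 29.801637679338455
[ 0.53182177 -0.11096318  0.07948672] [-1.5  2.5  8. ] [0.36 0.27 0.04] 0.051772054302031564 29.802707266062498
```

View pics/c3.png

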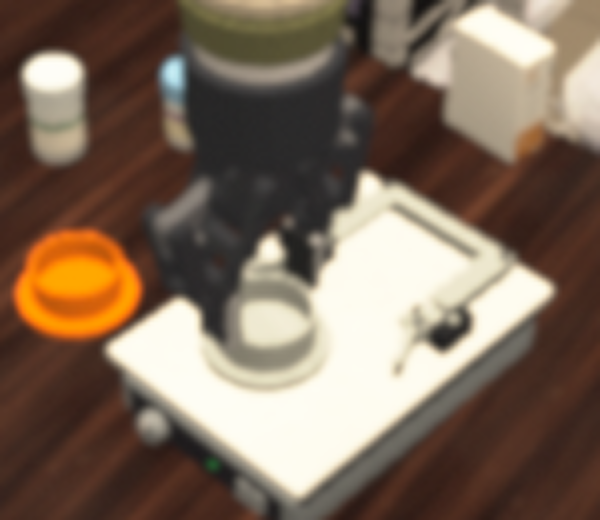

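The grip looks high: the gap is 52 mm where 54 is expected, the TCP sits 4.5 mm above the command, and there is +8 N upward. The picture shows the front finger at (213,335) and the rear one at (305,270), over the cup. I reopen, go lower and regrip.

Call:
move_arm --moves '[0,0,0,0,0.085,0,0,0,0,0.085,0,0,0,0,0.085,0,0,0,0,0.085]'

```text
clock: 3.05
tcp_pos: [0.53, -0.1108, 0.0765]
orientation: [0.0, 0.76, 0.65, 0.0]
wrist_force: [-0.5, -0.3, 0.2]
finger_gap: 0.085
grip_force: 0.0
```

Call:
move_arm --moves '[0,0,-0.008,0,0.085,0,0,-0.008,0,0.085,0,0,-0.008,0,0.085]'

```text
clock: 3.3
tcp_pos: [0.5291, -0.1105, 0.0672]
orientation: [-0.001, 0.76, 0.65, -0.0]
wrist_force: [1.1, 0.3, -1.2]
finger_gap: 0.0848
grip_force: 0.0
```

Call:
move_arm --moves '[0,0,0,0,0.04,0,0,0,0,0.04,0,0,0,0,0.04,0,0,0,0,0.04,0,0,0,0,0.04,0,0,0,0,0.04]'

```text
clock: 3.8
tcp_pos: [0.5302, -0.1108, 0.0686]
orientation: [0.0, 0.76, 0.65, 0.0]
wrist_force: [-0.0, 0.3, 4.4]
finger_gap: 0.0528
grip_force: 31.9
```

The grip is good now. I drag the pan sideways onto the channel axis and then toward the mouth.

Call:
move_arm --moves '[-0.001,-0.006,0,0,0.04,-0.002,-0.012,0,0,0.04,0.006,-0.0135,0,0,0.04,0.014,-0.0145,0,0,0.04,0.022,-0.016,0,0,0.04,0.03,-0.017,0,0,0.04,0.038,-0.0185,0,0,0.04,0.038,-0.0185,0,0,0.04]' --newtons 40

```text
clock: 4.47
tcp_pos: [0.5694, -0.1306, 0.0687]
orientation: [0.001, 0.76, 0.65, 0.0]
wrist_force: [1.5, -0.3, 4.7]
finger_gap: 0.0522
grip_force: 42.5
```

```bash
cat > v.py <<'E'
from fit import *
import sys
sh=np.load('shaker.npy');c,s=np.cos(sh[2]),np.sin(sh[2]);R=np.array([[c,-s],[s,c]])
S=cam('scene');st=env.get_state();print(st['tcp_pos'],'tcp in shaker',R.T@(st['tcp_pos'][:2]-sh[:2]),st['wrist_force'].round(1))
cv2.imwrite('pics/'+sys.argv[1],cv2.resize(cv2.cvtColor(S['pixels'],cv2.COLOR_RGB2BGR)[140:270,260:410],(600,520),interpolation=cv2.INTER_CUBIC))
E
python3 v.py c4.png
```

```text
[ 0.56938305 -0.13060432  0.06873497] tcp in shaker [-0.00581907  0.00137605] [ 2.5 -2.3  3.9]
```

View pics/c4.png

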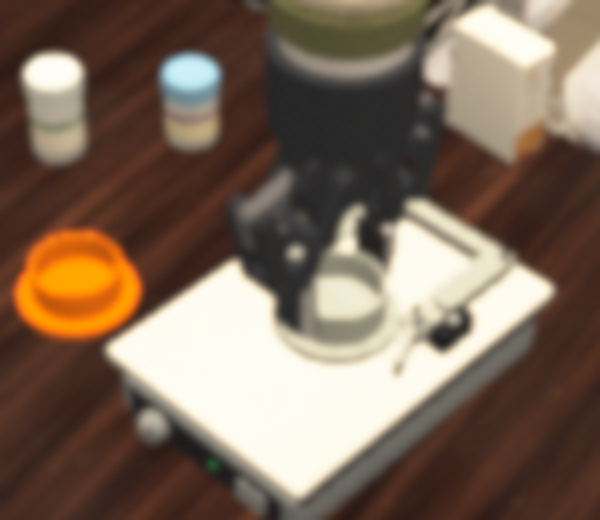

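The pan is at the flare, image (345,305), still in the fingers. I go on past the rollers.

Call:
move_arm --moves '[0.006,-0.001,0,0,0.04,0.012,-0.002,0,0,0.04,0.018,-0.003,0,0,0.04,0.018,-0.003,0,0,0.04]' --newtons 50

```text
clock: 4.85
tcp_pos: [0.5856, -0.1326, 0.0688]
orientation: [-0.0, 0.76, 0.65, -0.0]
wrist_force: [-2.4, 1.4, 8.6]
finger_gap: 0.052
grip_force: 51.4
```

Call:
move_arm --moves '[0.006,-0.001,0,0,0.04,0.012,-0.002,0,0,0.04,0.018,-0.003,0,0,0.04,0.018,-0.003,0,0,0.04]'

```text
clock: 5.18
tcp_pos: [0.6044, -0.1357, 0.0688]
orientation: [0.0, 0.76, 0.65, 0.0]
wrist_force: [0.2, 1.2, 6.3]
finger_gap: 0.052
grip_force: 52.2
```

```bash
python3 v.py c5.png
```

```text
[ 0.60438047 -0.1357605   0.06878305] tcp in shaker [0.02955454 0.00171333] [-0.4  1.4  6.4]
```

View pics/c5.png

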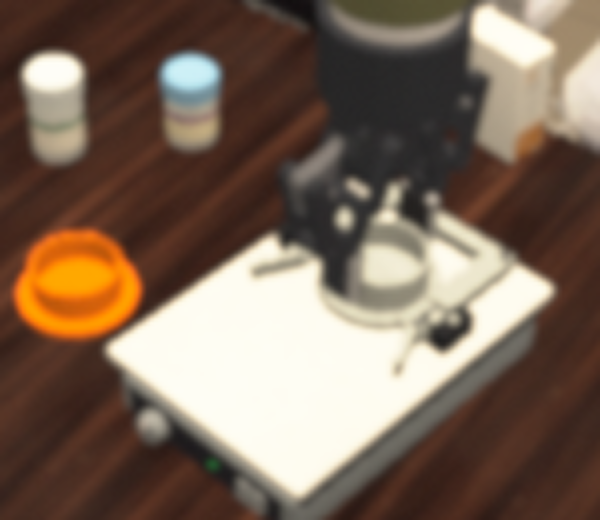

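The pan is in the channel at image (380,270), past the rollers, with its flange under the right lip. I open slightly, rise to clear the rear stop, and push the rest of the way with the front finger.

Call:
move_arm --moves '[0,0,0,0,0.062,0,0,0,0,0.062,0,0,0.006,0,0.062,0.006,-0.001,0.006,0,0.062,0.012,-0.002,0.006,0,0.062,0.017,-0.0027,0.006,0,0.062,0.022,-0.0034,0.006,0,0.062,0.022,-0.0034,0.006,0,0.062]'

```text
clock: 5.9
tcp_pos: [0.6242, -0.1382, 0.0734]
orientation: [-0.002, 0.76, 0.65, -0.002]
wrist_force: [-5.2, 1.1, 4.1]
finger_gap: 0.0624
grip_force: 2.7
```

Call:
move_arm --moves '[0.003,-0.0005,0,0,0.062,0.006,-0.001,0,0,0.062,0.006,-0.001,0,0,0.062]'

```text
clock: 6.15
tcp_pos: [0.6247, -0.1381, 0.0729]
orientation: [-0.006, 0.76, 0.65, -0.005]
wrist_force: [-17.5, 1.2, 12.5]
finger_gap: 0.0621
grip_force: 9.3
```

Call:
move_arm --moves '[-0.004,0.0006,0,0,0.062,-0.006,0.001,0,0,0.062,-0.006,0.001,0,0,0.04,-0.006,0.001,0,0,0.04,-0.006,0.001,0,0,0.04]' --newtons 20

```text
clock: 6.57
tcp_pos: [0.6203, -0.1373, 0.0734]
orientation: [-0.004, 0.76, 0.65, -0.004]
wrist_force: [-16.0, 1.8, 10.5]
finger_gap: 0.053
grip_force: 19.8
```

The pan is home: it stopped firmly at 17 N, with the grip centre at shaker x=45.5 mm. I regrip turned by 90° to feel its y.

```bash
python3 - <<'E'
from h import *
print(env.get_state()['joint_pos'].round(3))
E
```

```text
[-0.343  0.527 -0.045  1.009 -0.002  1.383]
```

Call:
move_arm --moves '[0,0,0,0,0.07,0,0,0,0,0.07,0,0,0.03,0,0.085,0,0,0.03,0,0.085]'

```text
clock: 6.9
tcp_pos: [0.6292, -0.1396, 0.1085]
orientation: [0.003, 0.76, 0.65, 0.002]
wrist_force: [0.7, -0.6, 0.6]
finger_gap: 0.085
grip_force: 0.0
```

Call:
move_arm --moves '[-0.009,0,0,1.571,0.085,-0.009,0,0,1.571,0.085,-0.009,0,0,1.571,0.085,-0.009,0,0,1.571,0.085,-0.009,0,0,1.571,0.085,-0.009,0,0,1.571,0.085,-0.009,0,0,1.571,0.085,-0.009,0,0,1.571,0.085,-0.009,0,0,1.571,0.085,-0.009,0,0,1.571,0.085,-0.009,0,0,1.571,0.085,-0.009,0,0,1.571,0.085]'

```text
clock: 7.9
tcp_pos: [0.6183, -0.139, 0.1044]
orientation: [0.001, 0.11, 0.994, -0.0]
wrist_force: [-0.4, 0.1, -0.7]
finger_gap: 0.0848
grip_force: 0.0
```

Call:
move_arm --moves '[0,0,0,0.068,0.085,0,0,0,0.068,0.085,0,0,-0.016,0.068,0.085,0,0,-0.034,0.068,0.085,0,0,-0.034,0.068,0.085,0,0,-0.034,0.068,0.085]'

```text
clock: 8.4
tcp_pos: [0.6165, -0.1384, 0.0694]
orientation: [-0.001, 0.079, 0.997, 0.0]
wrist_force: [0.7, 0.9, -0.2]
finger_gap: 0.0849
grip_force: 0.0
```

Call:
move_arm --moves '[0,0,0,0,0.04,0,0,0,0,0.04,0,0,0,0,0.04,0,0,0,0,0.04,0,0,0,0,0.04,0,0,0,0,0.04]'

```text
clock: 8.9
tcp_pos: [0.6178, -0.1388, 0.0717]
orientation: [0.001, 0.079, 0.997, -0.0]
wrist_force: [-1.8, 0.0, 6.6]
finger_gap: 0.0541
grip_force: 21.1
```

```bash
cat > st.py <<'E'
from fit import *
sh=np.load('shaker.npy');c,s=np.cos(sh[2]),np.sin(sh[2]);R=np.array([[c,-s],[s,c]])
st=env.get_state();q=st['orientation'];print(st['tcp_pos'].round(4),'in shaker',(R.T@(st['tcp_pos'][:2]-sh[:2])).round(4),st['wrist_force'].round(1),'close dir deg',round(2*np.degrees(np.arctan2(q[2],q[1]))-90,1),st['joint_pos'].round(2),st['finger_gap'],st['clock'])
E
python3 st.py
```

```text
[ 0.6178 -0.1388  0.0717] in shaker [0.0433 0.0008] [-1.8  0.   6.6] close dir deg 80.9 [-0.35  0.51 -0.07  0.98  0.   -0.19] 0.05409036216675825 8.9
```

Pan centre by touch is (0.6198,-0.1390), within 1 mm of the camera's estimate. I go to the sieve.

Call:
move_arm --moves '[0,0,0,0,0.075,0,0,0,0,0.085,0,0,0.04,0,0.085,0,0,0.08,0,0.085,-0.129,0.283,0.08,0,0.085,-0.129,0.283,0.08,0,0.085,-0.129,0.283,0.08,0,0.085,-0.129,0.283,0.08,0,0.085,-0.129,0.283,0.08,0,0.085,-0.129,0.283,0.08,0,0.085,-0.129,0.283,0.08,0,0.085,-0.129,0.283,0.08,0,0.085]'

```text
clock: 9.9
tcp_pos: [0.485, 0.1476, 0.15]
orientation: [-0.001, 0.077, 0.997, 0.0]
wrist_force: [0.6, 0.0, 0.5]
finger_gap: 0.0851
grip_force: 0.0
```

Call:
move_arm --moves '[0,0,0,0,0.085,0,0,0,0,0.085]'

```text
clock: 10.07
tcp_pos: [0.4874, 0.1452, 0.1502]
orientation: [0.0, 0.077, 0.997, -0.0]
wrist_force: [-0.3, 0.5, -0.5]
finger_gap: 0.0852
grip_force: 0.0
```

```bash
python3 st.py
```

```text
[0.4874 0.1452 0.1502] in shaker [-0.1296  0.2612] [-0.3  0.5 -0.5] close dir deg 81.1 [ 0.13  0.23 -0.29  1.05 -0.    0.29] 0.08518259528532812 10.0667
```

Call:
move_arm --moves '[0,0,-0.04,0,0.085,0,0,-0.08,0,0.085,0,0,-0.115,0,0.085,0,0,-0.133,0,0.085,0,0,-0.133,0,0.085,0,0,-0.133,0,0.04,0,0,-0.133,0,0.04,0,0,-0.133,0,0.04,0,0,-0.133,0,0.04,0,0,-0.133,0,0.04,0,0,-0.133,0,0.04]' --newtons 20

```text
clock: 10.98
tcp_pos: [0.49, 0.1443, 0.0191]
orientation: [0.002, 0.079, 0.997, 0.0]
wrist_force: [0.4, -1.9, 7.6]
finger_gap: 0.0523
grip_force: 22.2
```

Call:
move_arm --moves '[0,0,0,0,0.085,0,0,0,0,0.085,0,0,0,-0.1,0.085,0,0,0,-0.22,0.085,0,0,0,-0.34,0.085,0,0,0,-0.46,0.085,0,0,0,-0.58,0.085,0,0,0,-0.7,0.085,0,0,0,-0.82,0.085,0,0,0,-0.94,0.085,0,0,0,-1.06,0.085,0,0,0,-1.18,0.085]'

```text
clock: 11.98
tcp_pos: [0.4875, 0.1445, 0.0171]
orientation: [-0.0, 0.622, 0.783, -0.0]
wrist_force: [0.5, 0.5, -0.5]
finger_gap: 0.085
grip_force: 0.0
```

```bash
python3 st.py
```

```text
[0.4875 0.1445 0.0171] in shaker [-0.1294  0.2605] [ 0.5  0.5 -0.5] close dir deg 13.0 [ 0.13  0.37 -0.47  0.73  0.    1.47] 0.08499428866258896 11.9833
```

Call:
move_arm --moves '[0,0,0,-0.12,0.085,0,0,0,-0.24,0.085,0,0,0,-0.36,0.085,0,0,0,-0.384,0.085,0,0,0,-0.384,0.04,0,0,0,-0.384,0.04,0,0,0,-0.384,0.04,0,0,0,-0.384,0.04,0,0,0,-0.384,0.04,0,0,0,-0.384,0.04]' --newtons 40

```text
clock: 12.82
tcp_pos: [0.4878, 0.1445, 0.0176]
orientation: [0.0, 0.758, 0.652, 0.0]
wrist_force: [-1.9, 0.4, 5.4]
finger_gap: 0.0534
grip_force: 41.4
```

```bash
python3 st.py
```

```text
[0.4878 0.1445 0.0176] in shaker [-0.1291  0.2604] [-1.9  0.4  5.4] close dir deg -8.6 [ 0.13  0.37 -0.47  0.73  0.    1.85] 0.05336267212634853 12.8167
```

Call:
move_arm --moves '[0,0,0.03,0,0.04,0,0,0.07,0,0.04,0,0,0.11,0,0.04,0,0,0.12,0,0.04,0.132,-0.283,0.12,0,0.04,0.132,-0.283,0.12,0,0.04,0.132,-0.283,0.12,0,0.04,0.132,-0.283,0.12,0,0.04,0.132,-0.283,0.12,0,0.04,0.132,-0.283,0.12,0,0.04,0.132,-0.283,0.12,0,0.04,0.132,-0.283,0.12,0,0.04]'

```text
clock: 13.82
tcp_pos: [0.6215, -0.1434, 0.1364]
orientation: [0.001, 0.759, 0.651, -0.0]
wrist_force: [0.9, 1.9, -0.8]
finger_gap: 0.0531
grip_force: 42.6
```

Call:
move_arm --moves '[0,0,-0.02,0,0.04,0,0,-0.02,0,0.04,0,0,-0.02,0,0.04]'

```text
clock: 14.07
tcp_pos: [0.6182, -0.1382, 0.1152]
orientation: [-0.002, 0.758, 0.652, -0.001]
wrist_force: [-0.5, -0.3, -0.8]
finger_gap: 0.053
grip_force: 42.6
```

```bash
python3 st.py
```

```text
[ 0.6182 -0.1382  0.1152] in shaker [0.0436 0.0014] [-0.5 -0.3 -0.8] close dir deg -8.6 [-0.35  0.49 -0.    1.09  0.    1.37] 0.05296571268618139 14.0667
```

Call:
move_arm --moves '[0.001,-0.0005,-0.008,0,0.04,0.001,-0.0005,-0.013,0,0.04,0.001,-0.0005,-0.013,0,0.04,0.001,-0.0005,-0.013,0,0.04]'

```text
clock: 14.4
tcp_pos: [0.6206, -0.1382, 0.1042]
orientation: [-0.0, 0.758, 0.652, -0.0]
wrist_force: [-0.1, -0.7, 0.2]
finger_gap: 0.0531
grip_force: 42.6
```

```bash
python3 st.py
```

```text
[ 0.6206 -0.1382  0.1042] in shaker [0.0459 0.0018] [-0.1 -0.7  0.2] close dir deg -8.6 [-0.35  0.5  -0.02  1.06 -0.    1.38] 0.05313148351309343 14.4
```

Call:
move_arm --moves '[-0.0007,-0.0008,-0.003,0,0.04,-0.0007,-0.0008,-0.006,0,0.04,-0.0007,-0.0008,-0.009,0,0.04,-0.0007,-0.0008,-0.012,0,0.04,-0.0007,-0.0008,-0.014,0,0.04,-0.0007,-0.0008,-0.014,0,0.04]'

```text
clock: 14.9
tcp_pos: [0.6201, -0.1399, 0.0907]
orientation: [0.0, 0.758, 0.652, 0.0]
wrist_force: [-2.1, 0.5, 2.7]
finger_gap: 0.053
grip_force: 42.9
```

```bash
python3 st.py
```

```text
[ 0.6201 -0.1399  0.0907] in shaker [0.0457 0.0001] [-2.1  0.5  2.7] close dir deg -8.7 [-0.35  0.51 -0.04  1.03  0.    1.37] 0.05303688258557268 14.9
```

The TCP is at z=0.0907 and the seated value is 0.091, so the spigot is in. I press lightly and release.

Call:
move_arm --moves '[0,0,-0.001,0,0.04,0,0,-0.002,0,0.058,0,0,-0.002,0,0.075,0,0,-0.002,0,0.085,0,0,0.03,0,0.085,0,0,0.07,0,0.085,0,0,0.07,0,0.085]'

```text
clock: 15.48
tcp_pos: [0.6237, -0.1412, 0.1676]
orientation: [0.005, 0.758, 0.652, 0.003]
wrist_force: [1.5, -0.2, 0.8]
finger_gap: 0.0852
grip_force: 0.0
```

```bash
python3 st.py; cat > sv.py <<'E'
from fit import *
import sys
out=[]
for n,(u,v,w,h) in(('scene',(260,140,150,130)),('top',(290,150,110,110))):
    r=cam(n);out.append(cv2.resize(cv2.cvtColor(r['pixels'],cv2.COLOR_RGB2BGR)[v:v+h,u:u+w],(400,400),interpolation=cv2.INTER_CUBIC))
cv2.imwrite('pics/'+sys.argv[1],np.hstack(out))
E
python3 sv.py c6.png
```

```text
[ 0.6237 -0.1412  0.1676] in shaker [ 0.0495 -0.0007] [ 1.5 -0.2  0.8] close dir deg -8.6 [-0.35  0.46  0.08  1.18  0.    1.37] 0.08521140766028129 15.4833
```

View pics/c6.png

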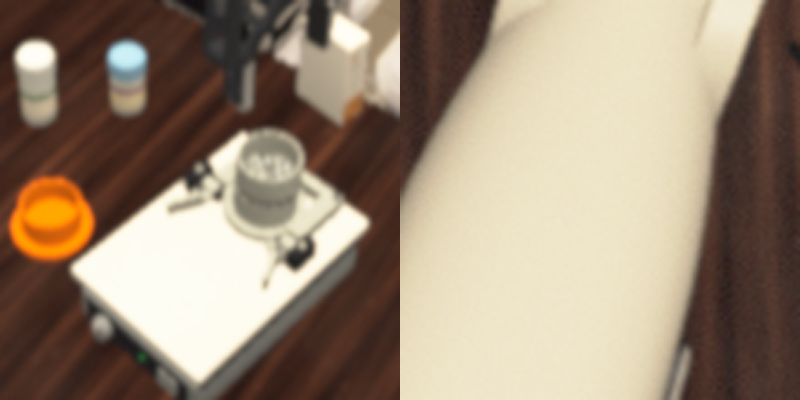

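The picture shows the sieve upright on the pan at (268,190), with the pan against the stop and the vials untouched. I go to the lid.

Call:
move_arm --moves '[-0.107,-0.197,0,0,0.05,-0.107,-0.197,0,0,0.05,-0.107,-0.197,0,0,0.05,-0.107,-0.197,0,0,0.05,-0.107,-0.197,0,0,0.05,-0.107,-0.197,0,0,0.05,-0.107,-0.197,0,0,0.05,-0.107,-0.197,0,0,0.05]' --newtons 20

```text
clock: 16.25
tcp_pos: [0.512, -0.3373, 0.1586]
orientation: [-0.001, 0.759, 0.651, 0.0]
wrist_force: [0.3, 0.6, -1.3]
finger_gap: 0.0498
grip_force: 0.0
```

```bash
python3 st.py
```

```text
[ 0.512  -0.3373  0.1586] in shaker [-0.0305 -0.2117] [ 0.3  0.6 -1.3] close dir deg -8.8 [-0.71  0.42  0.    1.16  0.    1.01] 0.04977057015910395 16.25
```

Descend to z≈0.022 and make the first gentle squeeze.

Call:
move_arm --moves '[0,0,-0.04,0,0.05,0,0,-0.08,0,0.05,0,0,-0.115,0,0.05,0,0,-0.136,0,0.05,0,0,-0.136,0,0.05,0,0,-0.136,0,0.05]'

```text
clock: 16.75
tcp_pos: [0.5127, -0.3344, 0.0226]
orientation: [-0.002, 0.758, 0.653, -0.0]
wrist_force: [0.7, -0.3, 0.6]
finger_gap: 0.05
grip_force: 0.0
```

Call:
move_arm --moves '[0,0,0,0,0.01,0,0,0,0,0.01,0,0,0,0,0.01,0,0,0,0,0.01,0,0,0,0,0.01]'

```text
clock: 17.17
tcp_pos: [0.5148, -0.3377, 0.0266]
orientation: [0.002, 0.758, 0.652, 0.001]
wrist_force: [1.0, 2.4, 7.5]
finger_gap: 0.0188
grip_force: 19.9
```

```bash
python3 st.py
```

```text
[ 0.5148 -0.3377  0.0266] in shaker [-0.0276 -0.2117] [1.  2.4 7.5] close dir deg -8.6 [-0.71  0.53 -0.18  0.86  0.    1.01] 0.018770637447277236 17.1667
```

Call:
move_arm --moves '[0,0,0,0,0.05,0,0,0.002,0,0.05,0,0,0.002,0.12,0.05,0,0,0.002,0.24,0.05,0,0,0.002,0.36,0.05,0,0,0.002,0.48,0.05,0,0,0.002,0.6,0.05,0,0,0.002,0.72,0.05,0,0,0.002,0.84,0.05,0,0,0.002,0.96,0.05,0,0,0.002,1.08,0.05,0,0,0.002,1.2,0.05]'

```text
clock: 18.17
tcp_pos: [0.5129, -0.337, 0.0262]
orientation: [-0.0, 0.255, 0.967, 0.0]
wrist_force: [-0.6, 1.0, -0.0]
finger_gap: 0.0503
grip_force: 0.0
```

Call:
move_arm --moves '[0,0,0,0.12,0.05,0,0,0,0.24,0.05,0,0,0,0.36,0.05,0,0,0,0.37,0.05,0,0,0,0.37,0.01,0,0,0,0.37,0.01,0,0,0,0.37,0.01,0,0,0,0.37,0.01,0,0,0,0.37,0.01,0,0,0,0.37,0.01]' --newtons 30

```text
clock: 19.0
tcp_pos: [0.5132, -0.337, 0.0264]
orientation: [0.0, 0.076, 0.997, -0.0]
wrist_force: [-0.6, -0.7, 1.7]
finger_gap: 0.0181
grip_force: 29.4
```

```bash
python3 st.py
```

```text
[ 0.5132 -0.337   0.0264] in shaker [-0.0293 -0.2113] [-0.6 -0.7  1.7] close dir deg 81.3 [-0.71  0.53 -0.18  0.87 -0.   -0.56] 0.018083976234827475 19.0
```

Call:
move_arm --moves '[0,0,0,0,0.01,0,0,0.03,0,0.01,0,0,0.07,0,0.01,0,0,0.11,0,0.01,0,0,0.14,0,0.01,0.107,0.1975,0.14,0,0.01,0.107,0.1975,0.14,0,0.01,0.107,0.1975,0.14,0,0.01,0.107,0.1975,0.14,0,0.01,0.107,0.1975,0.14,0,0.01,0.107,0.1975,0.14,0,0.01,0.107,0.1975,0.14,0,0.01]' --newtons 45

```text
clock: 20.0
tcp_pos: [0.6216, -0.135, 0.1656]
orientation: [-0.0, 0.073, 0.997, 0.001]
wrist_force: [-0.2, -0.4, -1.3]
finger_gap: 0.0178
grip_force: 44.3
```

Call:
move_arm --moves '[0,0,-0.01,0,0.01,0,0,-0.026,0,0.01,0,0,-0.026,0,0.01,0,0,-0.026,0,0.01,0,0,-0.026,0,0.01]'

```text
clock: 20.42
tcp_pos: [0.6196, -0.1405, 0.1401]
orientation: [-0.0, 0.077, 0.997, 0.0]
wrist_force: [0.3, 0.1, -0.9]
finger_gap: 0.0174
grip_force: 44.3
```

```bash
python3 st.py; python3 sv.py c7.png
```

```text
[ 0.6196 -0.1405  0.1401] in shaker [ 0.0453 -0.0006] [ 0.3  0.1 -0.9] close dir deg 81.2 [-0.35  0.47  0.04  1.14 -0.   -0.2 ] 0.017353159105024038 20.4167
```

View pics/c7.png

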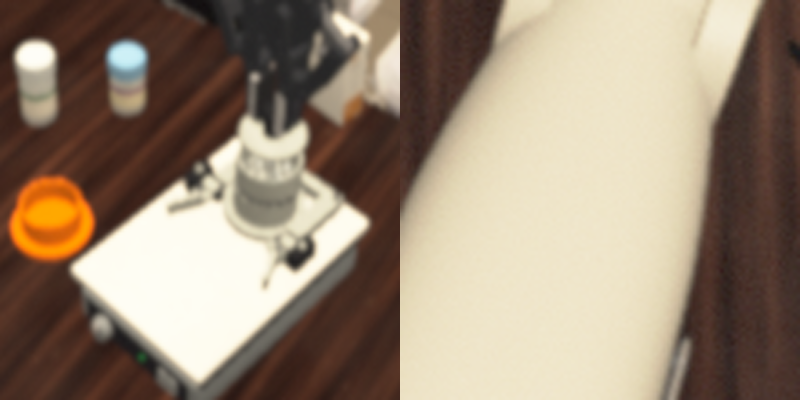

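The lid hangs over the sieve at (272,135), level and close to centred. I lower it gently.

Call:
move_arm --moves '[0.0005,0.0008,-0.004,0,0.01,0.0005,0.0008,-0.008,0,0.01,0.0005,0.0008,-0.011,0,0.01,0.0005,0.0008,-0.014,0,0.01,0.0005,0.0008,-0.016,0,0.01,0.0005,0.0008,-0.017,0,0.01,0.0005,0.0008,-0.017,0,0.01]'

```text
clock: 21.1
tcp_pos: [0.6206, -0.1385, 0.1234]
orientation: [0.0, 0.076, 0.997, 0.0]
wrist_force: [-1.4, 0.6, 2.0]
finger_gap: 0.0173
grip_force: 44.5
```

```bash
python3 st.py
```

```text
[ 0.6206 -0.1385  0.1234] in shaker [0.046  0.0015] [-1.4  0.6  2. ] close dir deg 81.3 [-0.35  0.48  0.01  1.1   0.   -0.19] 0.017311846837813023 21.1
```

Call:
move_arm --moves '[0,0,-0.0015,0,0.01,0,0,-0.0015,0,0.01]'

```text
clock: 21.27
tcp_pos: [0.6207, -0.1385, 0.1233]
orientation: [0.0, 0.076, 0.997, -0.0]
wrist_force: [-4.6, 1.5, 8.9]
finger_gap: 0.0174
grip_force: 45.2
```

Call:
move_arm --moves '[0,0,0.0005,0,0.035,0,0,0.0005,0,0.05,0,0,0.001,0,0.05,0,0,0.03,0,0.05,0,0,0.07,0,0.05,0,0,0.1,0,0.05,0,0,0.1,0,0.05]'

```text
clock: 21.85
tcp_pos: [0.6237, -0.1397, 0.2289]
orientation: [0.005, 0.076, 0.997, -0.001]
wrist_force: [0.2, 0.2, 0.8]
finger_gap: 0.0501
grip_force: 0.0
```

```bash
python3 st.py; cat > chk.py <<'E'
from fit import *
S=cam('scene');sh=np.load('shaker.npy')
# lid disc: project expected seated disc, compare bright blob edges numerically
P=(.6199,-.1392)
g=cv2.cvtColor(S['pixels'],cv2.COLOR_RGB2GRAY)
c=proj(S,[[P[0],P[1],.107]])[0];print('disc centre px',c)
for z in(.1035,.107,.113):
    q=proj(S,circ(*P,z,.027));print(z,q.min(0).round(1),q.max(0).round(1))
u,v=np.round(c).astype(int);print(g[v-22:v+20,u-1:u+2].mean(1).astype(int));print(g[v-1:v+2,u-24:u+25].mean(0).astype(int))
E
python3 chk.py
```

```text
[ 0.6237 -0.1397  0.2289] in shaker [0.0493 0.0009] [0.2 0.2 0.8] close dir deg 81.3 [-0.35  0.43  0.2   1.32  0.   -0.19] 0.05011526068938548 21.85
disc centre px [360.27820696 188.61654213]
0.1035 [347.5 181.8] [372.9 198.3]
0.107 [347.6 180.5] [373.  197.1]
0.113 [347.7 178.4] [373.3 194.9]
[ 46  46  46  44  43  42  41  41  40  41  42  44  46  48  50  48  46  41
  36  35  38  54 100 161 211 229 235 234 229 210 183 168 153 137 130 128
 126 122 113 110 120 128]
[ 46  53  69  98 137 174 206 231 244 249 250 248 239 227 226 229 232 233
 234 234 230 211 171 126  99  90  94 116 158 203 227 233 234 234 234 233
 226 195 135  80  56  55  59  65  70  74  73  69  63]
```

The lid seated stiffly: pressing 1.5 mm more raised the force to 8.9 N with no sink. The disc edges also sit where a seated lid should appear, with the right edge at 374 against 373 and the lower edge at 197.5 against 197. I hand in.

```bash
python3 -c "
from workcell import env
print(env.hand_in())"
```

```text
the job is handed in; nothing more can be done
None
```

I pushed the pan fully home, set the sieve on it and the lid on the sieve, left the vials where they stood, and handed the job in at about 22 s; the hand-in gave no verdict, but the force, height and picture checks all showed the parts seated.

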